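Set a desk coffee grinder's lid and hold it at half turn

TASK

Lift the lid of the desk coffee grinder up and off its hook, lower it into the grinder with its two lugs going down through the two slots until it sits flush on the rim, then twist it clockwise (seen from above) against the spring to the half-way ribs, midway between the slots and the lock. Finish while still gripping the lid and holding it at half way; never turn it so far that it clicks into its lock, and leave the pen pot, mouse and phone where they are.

Things in the scene. Friction and masses are not known exactly. Their poses are not given: they have to be found in the camera images.
- lid: Loose grey round lid, 130 to 210 g, metal handle loop on top. Origin: centre of the disc's underside, z up. Disc 88 mm across, 10 thick. Below it a plug 66 across, 16 deep, with two lugs along the lid's +y and -y out to 42 mm from the axis, 12 wide, 6 high (10 to 16 mm below the underside). Same after half a turn. At first it hangs level by its loop on the prong.
- lid_handle (a point): Grip point in the handle loop, on the lid's axis 42 mm above its origin. The loop stands over the lugs in the lid's y-z plane: two flat legs, outer faces at y = +25 and -25 mm (pinch across these 50 mm from above), 14 deep in x, 10 to 58 mm above the origin, 38 mm apart inside; a low gable joins them, underside 61 and top 68 mm up.
- hook_stand: Immovable stand. Origin: on the table below the hanging place. Wooden foot 180 x 90 x 14 mm; steel post 85 mm along its +x; at the post's top a round prong 8 mm thick runs to its -x, axis 215 mm up. The lid's y axis lies across the prong. To free the lid: raise it 20 to 35 mm (the disc meets the prong at 43), draw it at least 80 mm along the stand's -x, only then raise more.
- hook_seat (a point): Point on the prong's axis over the hook stand's origin, 215 mm above the table; the lid hangs up to 12 mm along the prong from it. The prong runs on to 28 mm in the stand's -x from here and ends in an upturned tip 38 mm out, its top 18 mm above the prong's axis.
- grinder: Black round coffee grinder fixed to the desk, 108 mm across (120 at the foot), rim 130 mm high. Origin: centre of its foot, z up. Raised ribs on the rim and outside at its +y and -y mark half way: half turned, the lid's y lies along the grinder's y. Lugs go in at slots 0.70 rad anticlockwise (from above) of the y axes; dark round studs 0.70 rad clockwise of them mark the lock.
- grinder_mouth (a point): Centre of the mouth, level with the rim; the lid's origin lies here when it is flush home. The aluminium lip is 8 mm thick with a 72 mm hole, cut by two opposite slots 22 mm wide, open to 47 mm from the axis. In the slots the lid's handle lies in line with them. Under the lip the lugs have 2 mm play in height; the plug has 3 mm all round.
- switch_ring (a joint): Sprung ring under the lip; rad, 0 at rest, grows as the lid turns clockwise. The lugs meet it after about 0.14 rad of turn from the slots' middle, so it reads the turn less 0.14: about 0.56 at the half-way ribs. It pushes back 0.05 to 0.25 N m and returns the lid if let go. The lugs touch the sprung lock pawls at about 0.83, then ride over them; past 1.05 counts as clicked.
- pen_pot: Black pot of pens, 72 mm across, pot 95 mm high, pens to 140 mm. Origin: centre of its underside. To be left alone.
- mouse: Black computer mouse, 105 x 60 x 33 mm. Origin: centre of its underside. To be left alone.
- phone: Flat black phone, 72 x 150 x 9 mm. Origin: centre of its underside. To be left alone.
Things that resemble listed ones, but are neither listed nor needed, are in the scene too. There is more than one size of the lid; the job needs the smaller.

How it is judged (in metres and radians):
On the way, in this order (a step that is already met when the one before it is completed fails the run):
1. the lid is off the hook and carried by the gripper (horizontal distance between lid and hook_seat above 0.07 m and height (world z) of lid above 0.14 m and contact force between the fingers and lid above 0.5 N and contact force between lid and hook_stand below 0.05 N), for 0.1 s.
2. the lid is flush in the grinder, its lugs down through the slots, not yet half turned (horizontal distance between lid and grinder below 0.006 m and z of lid in the frame of grinder between 0.126 and 0.134 m and angle between lid's own z axis and vertical below 0.07 rad and value of joint switch_ring below 0.35 rad), for 0.05 s.
At the end, for the whole second after the job is handed in: The lid sits flush and level in the grinder's mouth (within 6 mm of its axis, origin 126 to 134 mm above the foot, tilt under 0.07 rad), its handle within 0.18 rad of the half-way ribs and the switch ring between 0.38 and 0.74 rad and at rest, still gripped by the fingers (horizontal distance between lid and grinder below 0.006 m and z of lid in the frame of grinder between 0.126 and 0.134 m and angle between lid's own z axis and vertical below 0.07 rad and angle between the y axis of lid and the y axis of grinder, either way round below 0.18 rad and value of joint switch_ring between 0.38 and 0.74 rad and velocity of joint switch_ring between -0.1 and 0.1 rad/s and contact force between the fingers and lid above 1 N); the arm keeps its last pose, push and grip.
It fails at once if the lid is turned on until it clicks into its lock (switch ring past 1.05 rad) (value of joint switch_ring above 1.05 rad).
It fails at once if the pen pot is shifted by over 20 mm (distance of pen_pot from where it was at the start of the episode above 0.02 m).
It fails at once if the mouse is shifted by over 20 mm (distance of mouse from where it was at the start of the episode above 0.02 m).
It fails at once if the phone is shifted by over 20 mm (distance of phone from where it was at the start of the episode above 0.02 m).
It also fails if it takes over 48 s, if anything falls off the work surface, if the arm or the gripper's body presses on something with over 40 N, if the wrist force passes 120 N, or if a joint passes its speed limit or range.

ROBOT

A 6-joint arm with a two-finger parallel gripper is mounted at the origin on the work surface. World frame = base frame: x ahead of the robot, y to its left, z up, the work surface at z = 0. Lengths are in m, angles in degrees, forces in N, time in s.
With the tool pointing down it reaches from about 0.35 to 0.85 m from the base axis. Payload 8.1 kg.
Tool frame: the origin (TCP) lies on the centre line of the jaws, within the pads' length; the fingertips stand 17 mm ahead of it and the grasp point (between the pads) lies 2 mm behind it (arm.tip_reach is the distance from the TCP to the fingertips, in m); z points along the fingers, y is the line along which they close (so a half turn about z gives the same grasp; the last joint's range is limited). The gripper opens to 93 mm and grips with 3 to 60 N. Pads are 15 mm wide; open, the fingers measure 128 mm over their backs; the gripper's body (75 mm by 188 mm) begins 65 mm behind the grasp point.
Start: joints at [-70.268, 7.471, 85.268, -0, 87.261, -4.893], TCP at [0.25, -0.545, 0.21] pointing down, gripper open.
Joint ranges: [-169.43, 169.43], [-51.17, 129.36], [1.28, 143.12], [-76.62, 256.62], [0, 156.53], [-152.29, 152.29]. Speed limits (degrees/s): [136.94, 136.94, 159.86, 180, 180, 180].

INTERFACE

Orientations are given as a 3x3 rotation matrix whose columns are the frame's x, y, z axes.
In Python, from rig import sensors, read_camera, camera_model, ticket, finder, arm gives the robot as it stands.
- The arm moves only by the tool send_rows, never from a script. Its argument "rows" is a list of rows, each an object with "rot": the turn, a rotation vector about the tool's x, y, z in rad, a list of three; "travel": the shift along the tool's x, y, z in units of 40 mm (1.0 is 40 mm), a list of three; "claw": the gripper's target within -1 to 1 (shut at 1, half-way at 0, fully open at -1). In form: [{"rot": [ax, ay, az], "travel": [x, y, z], "claw": claw}, ...]. A call has 1 to 10 rows; each row is the pose to reach, as a shift and turn from the pose commanded when the call began, along the tool's axes at that moment; what a row does not reach only later rows make up. A row lasts 1/10 s, in which the tool goes at most 50 mm and 8.59 degrees, less where a joint would pass 70% of its speed; a pose out of reach is approached as far as the arm can. A call with a gripper value outside its range is refused whole. The fingers move at their own pace and stop on an object; "force" is the grip in N (left out, the last holds). Time passes only in rows, so rows that repeat a pose let the fingers close. It gives the time, the measured TCP pose, the force, the opening and the grip force at its end, in the units of the state.
- sensors.observe(): the state, without advancing time (a new reading comes with each control period).
- read_camera(name): name is "scene" or "top" or "wrist"; returns the picture (384x512x3 uint8, red, green, blue); there is no depth.
- camera_model(name): a dict with "K" (3x3 intrinsics, pixels), "extrinsics" (4x4, takes a point from camera to world coordinates). Camera axes: x right, y up, looking along -z (the intrinsics and any distortion apply to the point x, -y, -z); pixel columns grow to the right and rows downward; lengths in m; the calibration is good to about 2 mm. The wrist camera is an equidistant fisheye: a pixel r from the principal point sees the ray r / f radians off the axis. A picture is of the moment at which its call begins: read the wrist's pose just before it. camera_model takes no time and is no camera call; for the wrist camera it gives the pose at the moment of the call.
- ticket.finish_job(): hands the job in; it is judged then, once.
Trained networks look in the newest picture that a camera, given by its name, has taken for a name from the list of things; names that differ only in an ending like _2 or _b are one class to them, and where a whole thing is asked for, a point or a joint stands for the part that bears it (a point fixed in the world has none). Each returns a list of dicts, best first, with "score" (0 to 1); they miss things now and then, are a little off and sometimes report something else, mostly with a low value. They report only what shows in the picture. A call takes as long as a camera call. They do not tell look-alikes from the thing itself.
- finder.find_in(thing, camera): "bbox" ([centre column, centre row, width, height] in pixels, round what is visible of it).
The state is a dict: "t": time; "joints": joint angles; "qvel": joint speeds; "tau": joint torques, N m; "eef_pos": TCP position; "tool_rot": TCP orientation; "wrist_force": force on the tool from outside, world axes, zero at the start; "moment": the same for the moment, N m; "gripper_width": finger opening in m; "grip_force": force on a finger pad.
Only numpy, scipy, OpenCV 4.12 (cv2) and the standard library are available. Lean on these libraries where they do the work, as an engineer would, in place of code of your own. Each camera call takes 0.05 s, during which the arm holds its last target. There are 200 camera calls.

## Working session

There is one attempt and no reset: what is moved stays moved. The work goes in short steps, Python scripts to look and compute and a tool call to move; the robot and the scene stay as the last step left them, time stands still between calls to the robot, and variables do not carry over. Pictures are saved under pics/ and viewed, at most 10 in all, crops included, and the job is handed in when it is done.

Besides the shell and the picture viewer there is one more tool, called after "Call:" by a JSON object that holds its "method" and its "body", one argument or row to a line. send_rows: Moves the arm, as the interface text tells. Its arguments: {"type":"object","properties":{"rows":{"type":"array"},"force":{"type":"number"}},"required":["rows"]}

```bash
mkdir -p pics; ls; python3 - <<'E'
from rig import *
import cv2,numpy as np
for n in("scene","top"):
    im=read_camera(n); cv2.imwrite(f"pics/{n}0.png",im[:,:,::-1])
    m=camera_model(n); print(n,np.round(m["K"],1).tolist(),np.round(m["extrinsics"],3).tolist(),[k for k in m])
    for t in("lid","hook_stand","grinder","pen_pot"):
        print(t,[(np.round(d["bbox"]).tolist(),round(d["score"],2)) for d in finder.find_in(t,n)])
s=sensors.observe();print(s)
a=cv2.imread("pics/scene0.png");
E
```

```text
pics
scene [[444.5, 0.0, 254.0], [0.0, 444.5, 197.4], [0.0, 0.0, 1.0]] [[-0.12, -0.695, 0.709, 1.248], [0.993, -0.096, 0.074, 0.052], [0.017, 0.712, 0.702, 0.798], [0.0, 0.0, 0.0, 1.0]] ['K', 'extrinsics']
lid [([380.0, 186.0, 38.0, 44.0], 0.89), ([369.0, 176.0, 45.0, 55.0], 0.82)]
hook_stand [([370.0, 215.0, 50.0, 119.0], 0.83)]
grinder [([191.0, 199.0, 55.0, 74.0], 0.82)]
pen_pot [([254.0, 298.0, 41.0, 59.0], 0.83)]
top [[406.4, 0.0, 260.6], [0.0, 406.4, 194.5], [0.0, 0.0, 1.0]] [[-0.004, 0.996, -0.086, 0.481], [-1.0, -0.002, 0.017, 0.005], [0.017, 0.086, 0.996, 1.219], [0.0, 0.0, 0.0, 1.0]] ['K', 'extrinsics']
lid [([162.0, 206.0, 37.0, 36.0], 0.81), ([169.0, 269.0, 52.0, 40.0], 0.62)]
hook_stand [([173.0, 203.0, 35.0, 70.0], 0.85), ([266.0, 251.0, 29.0, 42.0], 0.43)]
grinder [([318.0, 210.0, 46.0, 46.0], 0.63)]
pen_pot [([254.0, 130.0, 26.0, 30.0], 0.82), ([174.0, 203.0, 36.0, 62.0], 0.56), ([251.0, 197.0, 54.0, 27.0], 0.32)]
{'t': 0.5, 'joints': array([-7.02698120e+01,  7.47247096e+00,  8.52710777e+01, -1.91913673e-04,
        8.72604959e+01, -4.89371505e+00]), 'qvel': array([ 0.03322427, -0.14048021, -0.02633609,  0.00295528, -0.03245957,
        0.01641283]), 'tau': array([-5.23499839e-04, -5.59177244e+01, -4.91572309e+01,  7.67604215e-02,
        2.41322501e-02,  1.02433160e-05]), 'eef_pos': array([ 0.2500021 , -0.54541243,  0.21039015]), 'tool_rot': array([[ 9.09062297e-01,  4.16660222e-01, -2.69803576e-05],
       [ 4.16660222e-01, -9.09062294e-01,  6.53178032e-05],
       [ 2.68850454e-06, -7.06195940e-05, -9.99999998e-01]]), 'wrist_force': array([-0.71575303,  0.76559354,  0.02164266]), 'moment': array([ 0.01630112, -0.03008267,  0.0430979 ]), 'grip_force': 0.0, 'gripper_width': 0.09300451816755247}
```

View pics/scene0.png

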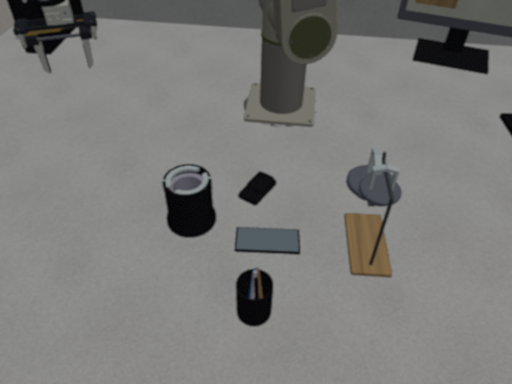

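View pics/top0.png

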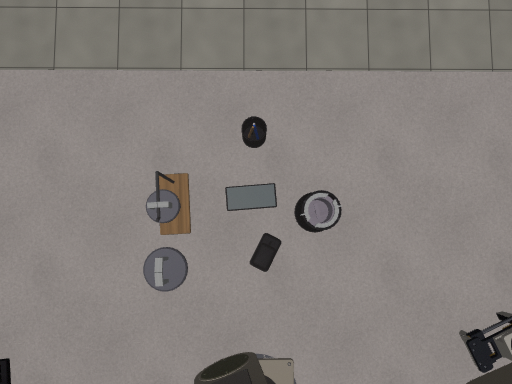

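Scene picture: the lid hangs at (380,186), with another lid behind it at (362,180), the stand post at (385,160) and the grinder at (190,200). Top picture: the hanging lid is at (162,206), the lid lying on the desk at (166,269), the stand foot at (174,204), the grinder at (318,210), the pen pot at (254,130), the phone at (251,197) and the mouse at (266,252).
Lid candidates (top pixels): (162,206) hanging and about 36 px across at height, and (166,269) lying flat, 44 px and so larger. I choose the hanging one and check it in one close crop.

```bash
python3 - <<'E'
import cv2,numpy as np
t=cv2.imread("pics/top0.png");s=cv2.imread("pics/scene0.png")
a=cv2.resize(t[160:300,130:205],None,fx=4,fy=4,interpolation=3)   # 300x560
b=cv2.resize(t[180:240,285:350],(455,420//1)[:2],interpolation=3) # x7
c=cv2.resize(s[140:290,335:415],(0,0),fx=3.5,fy=3.5,interpolation=3)
H=np.zeros((560,800,3),np.uint8)
H[:560,:300]=a; H[:525,300:580]=c; g=cv2.resize(s[155:240,155:222],None,fx=3.2,fy=3.2,interpolation=3);H[:g.shape[0],580:580+g.shape[1]]=g
g=cv2.resize(t[185:237,290:345],None,fx=4,fy=4,interpolation=3);H[290:290+g.shape[0],580:800]=g
cv2.imwrite("pics/crop.png",H)
E
```

```text
(no output)
```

View pics/crop.png

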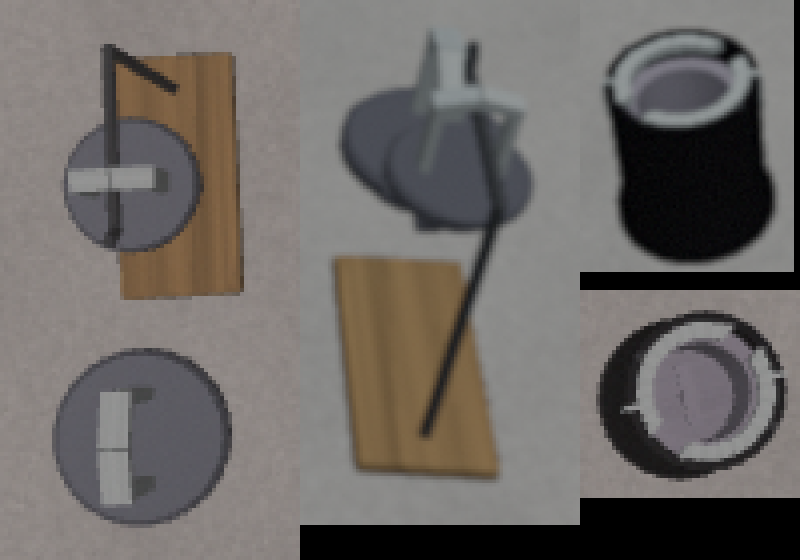

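The crop confirms it. The upper-left lid hangs on the prong by its loop, with its handle bar crossing the prong, and its disc is about 34 px (88 mm at that height). The lower lid lies on the desk and is clearly larger. The grinder slots show upper right and lower left in the top view.

```bash
cat > h.py <<'E'
from rig import *
import numpy as np, cv2
from scipy.spatial.transform import Rotation as R
def ray(name,u,v,M=None):
    M=M or camera_model(name);K=M["K"];E=np.array(M["extrinsics"])
    a=np.array([(u-K[0][2])/K[0][0],(v-K[1][2])/K[1][1]])
    if name=="wrist":
        r=np.hypot(*a);d=np.array([*(a/max(r,1e-9)*np.sin(r)),np.cos(r)])
    else: d=np.array([*a,1.])
    return E[:3,3],E[:3,:3]@(d*[1,-1,-1])
def atz(name,u,v,z,M=None):
    o,d=ray(name,u,v,M);return o+d*(z-o[2])/d[2]
def proj(name,P,M=None):
    M=M or camera_model(name);K=np.array(M["K"]);E=np.array(M["extrinsics"])
    p=(np.atleast_2d(P)-E[:3,3])@E[:3,:3]*[1,-1,-1]
    if name=="wrist":
        r=np.hypot(p[:,0],p[:,1]);th=np.arctan2(r,p[:,2]);q=p[:,:2]*(th/np.maximum(r,1e-9))[:,None]
    else:q=p[:,:2]/p[:,2:]
    return q*[K[0,0],K[1,1]]+K[:2,2]
def go(pos,yaw):
    """tool down, tool y at world angle yaw(rad): rot & travel from the present pose"""
    s=sensors.observe();T=s["tool_rot"]
    y=np.array([np.cos(yaw),np.sin(yaw),0]);
    if y@T[:,1]<0:y=-y
    z=np.array([0,0,-1.]);G=np.column_stack([np.cross(y,z),y,z])
    print("rot",np.round(R.from_matrix(T.T@G).as_rotvec(),3),"travel",np.round(T.T@(np.array(pos)-s["eef_pos"])/.04,3),"t",s["t"])
E
python3 - <<'E'
from h import *
print("gable",atz("top",147,205.25,.226),atz("top",168.75,204.2,.226))
print("disc",atz("top",163,206,.168))
o1,d1=ray("top",157.9,204.7)
print("tip top",atz("top",130+112/4,160+240/4,.233),"post",atz("top",130+108/4,160+48/4,.219))
print("foot corners",[np.round(atz("top",130+a/4,160+b/4,.014),3)[:2] for a,b in((120,298),(243,293),(235,53))])
print("grinder rim",atz("top",590/4*0+290+(711-580)/4,185+(392-290)/4,.13))
print("slots",atz("top",290+(742-580)/4,185+(335-290)/4,.13),atz("top",290+(666-580)/4,185+(448-290)/4,.13))
print("ribs",atz("top",290+(628-580)/4,185+(409-290)/4,.13),atz("top",290+(780-580)/4,185+(375-290)/4,.13))
M=camera_model("wrist");E=np.array(M["extrinsics"]);s=sensors.observe();T=s["tool_rot"]
print("wrist in tool",T.T@(E[:3,3]-s["eef_pos"]),np.round(T.T@E[:3,:3],3).tolist(),M["K"])
E
```

```text
gable [0.54114026 0.26440764 0.226     ] [0.54356608 0.21167384 0.226     ]
disc [0.54260748 0.23847536 0.168     ]
tip top [0.50502324 0.23544105 0.233     ] post [0.62377575 0.24332045 0.219     ]
foot corners [array([0.468, 0.28 ]), array([0.471, 0.19 ]), array([0.649, 0.198])]
grinder rim [ 0.53159693 -0.18086702  0.13      ]
slots [ 0.56996695 -0.2024647   0.13      ] [ 0.49418285 -0.15002935  0.13      ]
ribs [ 0.52035176 -0.12486768  0.13      ] [ 0.54290675 -0.22761035  0.13      ]
wrist in tool [ 0.07043406 -0.00041678 -0.17357437] [[0.001, 0.967, 0.254], [1.0, -0.001, 0.0], [0.0, 0.254, -0.967]] [[297.31863964   0.         257.15253261]
 [  0.         297.31863964 189.22217205]
 [  0.           0.           1.        ]]
```

```bash
python3 -c "
from h import *
go([.45,-.18,.26],np.deg2rad(92.6))"
```

```text
rot [-0.     0.     0.384] travel [ 8.352 -6.221 -1.24 ] t 0.5
```

Call:
{"method": "send_rows", "body": {
  "rows": [
    {"rot": [0,0,0.1],"travel": [0.8,-0.6,-0.3],"claw": -1},
    {"rot": [0,0,0.2],"travel": [1.7,-1.3,-0.6],"claw": -1},
    {"rot": [0,0,0.3],"travel": [2.7,-2.0,-0.9],"claw": -1},
    {"rot": [0,0,0.384],"travel": [3.7,-2.75,-1.1],"claw": -1},
    {"rot": [0,0,0.384],"travel": [4.7,-3.5,-1.24],"claw": -1},
    {"rot": [0,0,0.384],"travel": [5.7,-4.25,-1.24],"claw": -1},
    {"rot": [0,0,0.384],"travel": [6.7,-5.0,-1.24],"claw": -1},
    {"rot": [0,0,0.384],"travel": [7.6,-5.7,-1.24],"claw": -1},
    {"rot": [0,0,0.384],"travel": [8.15,-6.1,-1.24],"claw": -1},
    {"rot": [0,0,0.384],"travel": [8.35,-6.22,-1.24],"claw": -1}
  ]
}}

```text
t: 1.5
eef_pos: [0.451, -0.1776, 0.2603]
tool_rot: [[0.999, 0.049, 0.001], [0.049, -0.999, 0.0], [0.001, -0.0, -1.0]]
wrist_force: [0.2, 0.3, -0.1]
gripper_width: 0.0925
grip_force: 0.0
```

Call:
{"method": "send_rows", "body": {
  "rows": [
    {"rot": [0,0,0],"travel": [0,0,0],"claw": -1},
    {"rot": [0,0,0],"travel": [0,0,0],"claw": -1}
  ]
}}

```text
t: 1.7
eef_pos: [0.4496, -0.181, 0.26]
tool_rot: [[0.999, 0.046, -0.0], [0.046, -0.999, -0.0], [-0.0, 0.0, -1.0]]
wrist_force: [0.0, -0.1, 0.7]
gripper_width: 0.0928
grip_force: 0.0
```

```bash
python3 - <<'E'
from h import *
import json
s=sensors.observe();M=camera_model("wrist")
im=read_camera("wrist");cv2.imwrite("pics/w1.png",im[:,:,::-1])
json.dump({k:np.array(v).tolist() for k,v in M.items()},open("w1.json","w"))
print(s["t"],s["eef_pos"],s["qvel"].round(2),s["joints"].round(1))
c=proj("wrist",[[.532,-.178,.13],[.532-.05,-.178,.13],[.532,-.128,.13]],M);print(c)
E
```

```text
1.7 [ 0.44962811 -0.18095228  0.26001153] [-1.18  0.02  0.11  0.07  0.09  0.06] [-28.  -11.5  98.7  -0.   92.8  59.4]
[[258.52443584 100.95244657]
 [256.24118513 149.67891037]
 [209.29977438  99.45511955]]
```

View pics/w1.png

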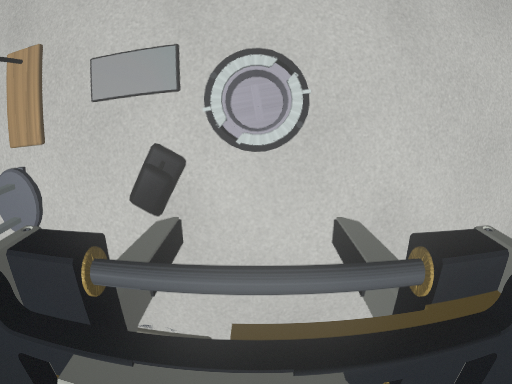

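Wrist view: the grinder mouth is centred near (257,100) with ribs at (207,108) and (307,92) and slots at about (220,125) and (294,75). The mouse, phone, stand foot and larger lid are on the left. I'll rectify the rim plane and fit it.

```bash
cat > rect.py <<'E'
from h import *
import json
def rect(img,M,c,z,half=.07,px=.00025):
    g=np.arange(-half,half,px);X,Y=np.meshgrid(c[0]-g,c[1]-g,indexing="ij") # up=+x, left=+y
    q=proj("wrist",np.stack([X,Y,np.full_like(X,z)],-1).reshape(-1,3),M).astype(np.float32)
    return cv2.remap(img,q[:,0].reshape(X.shape),q[:,1].reshape(X.shape),cv2.INTER_CUBIC)
E
python3 - <<'E'
from rect import *
M=json.load(open("w1.json"));im=cv2.imread("pics/w1.png")
c=np.array([.532,-.178])
r=rect(im,M,c,.13);g=cv2.cvtColor(r,cv2.COLOR_BGR2GRAY)
b=(g>150).astype(np.uint8)
# table is bright too; mask to r<58mm
n=g.shape[0];yy,xx=np.mgrid[:n,:n];rad=np.hypot(yy-n/2,xx-n/2)*.25
# outer ring edge: bright->black, search per angle
from scipy.ndimage import map_coordinates,gaussian_filter
from scipy.optimize import least_squares
gs=gaussian_filter(g.astype(float),2)
def edges(r0,r1,sgn):
    P=[]
    for a in np.deg2rad(np.arange(0,360,3)):
        rr=np.arange(r0,r1,.25);v=map_coordinates(gs,[n/2-rr*4*np.cos(a),n/2-rr*4*np.sin(a)],order=1)
        d=np.diff(v)*sgn;k=d.argmax()
        if d[k]>2:P.append(c+rr[k]*1e-3*np.array([np.cos(a),np.sin(a)]))
    P=np.array(P)
    f=least_squares(lambda p:np.hypot(*(P-p[:2]).T)-p[2],[*c,.045],loss="soft_l1",f_scale=.0007)
    return f.x,len(P)
print("outer bright->dark",edges(40,53,-1));print("inner dark->bright",edges(30,44,1));print("body outer dark->bright",edges(48,66,1))
cv2.imwrite("pics/rect1.png",r)
E
```

```text
outer bright->dark (array([ 0.53391476, -0.17571185,  0.04663383]), 120)
inner dark->bright (array([ 0.53536527, -0.17673018,  0.03435624]), 120)
body outer dark->bright (array([ 0.53383872, -0.17567717,  0.05348415]), 119)
```

View pics/rect1.png

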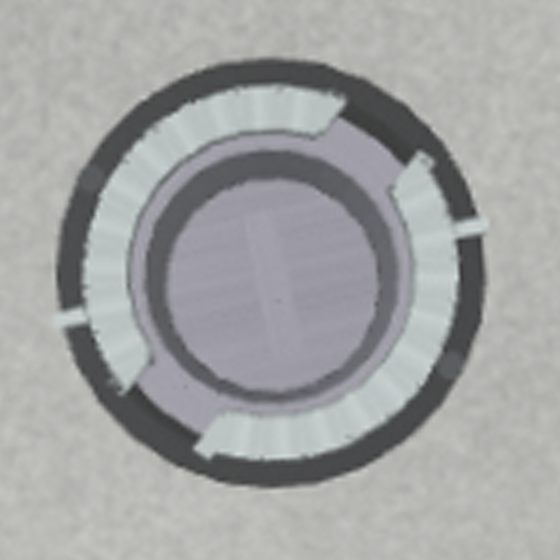

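The rim fits a circle of 53.5 mm radius at (0.534,-0.176). The ribs lie at 102.6° and the slots at about 142.7°, which agrees with 102.6° plus 0.70 rad. Next I look at the lid from above with the wrist camera.

Call:
{"method": "send_rows", "body": {
  "rows": [
    {"rot": [0,0,0],"travel": [0,-0.7,-0.2],"claw": -1},
    {"rot": [0,0,0],"travel": [0,-1.6,-0.5],"claw": -1},
    {"rot": [0,0,0],"travel": [0,-2.7,-0.5],"claw": -1},
    {"rot": [0,0,0],"travel": [-0.1,-3.8,-0.5],"claw": -1},
    {"rot": [0,0,0],"travel": [-0.2,-5.0,-0.5],"claw": -1},
    {"rot": [0,0,0],"travel": [-0.3,-6.2,-0.5],"claw": -1},
    {"rot": [0,0,0],"travel": [-0.4,-7.4,-0.5],"claw": -1},
    {"rot": [0,0,0],"travel": [-0.4,-8.6,-0.5],"claw": -1},
    {"rot": [0,0,0],"travel": [-0.4,-9.6,-0.5],"claw": -1},
    {"rot": [0,0,0],"travel": [-0.4,-10.3,-0.5],"claw": -1}
  ]
}}

```text
t: 2.75
eef_pos: [0.4152, 0.2319, 0.2801]
tool_rot: [[0.999, 0.045, 0.0], [0.045, -0.999, 0.0], [0.0, -0.0, -1.0]]
wrist_force: [0.1, -0.4, -0.3]
gripper_width: 0.0931
grip_force: 0.0
```

Call:
{"method": "send_rows", "body": {
  "rows": [
    {"rot": [0,0,0],"travel": [0,0,0],"claw": -1},
    {"rot": [0,0,0],"travel": [0,0,0],"claw": -1}
  ]
}}

```text
t: 2.95
eef_pos: [0.4155, 0.2298, 0.2798]
tool_rot: [[0.999, 0.046, -0.0], [0.046, -0.999, -0.001], [-0.0, 0.001, -1.0]]
wrist_force: [0.9, 0.5, -0.8]
gripper_width: 0.0926
grip_force: 0.0
```

```bash
python3 - <<'E'
from rect import *
s=sensors.observe();M=camera_model("wrist")
im=read_camera("wrist")[:,:,::-1];cv2.imwrite("pics/w2.png",im)
json.dump({k:np.array(v).tolist() for k,v in M.items()},open("w2.json","w"))
print(s["t"],s["eef_pos"],s["qvel"].round(2))
a=rect(im,M,[.5425,.238],.168,.05,.00025);b=rect(im,M,[.5425,.238],.226,.05,.00025)
cv2.imwrite("pics/rect2.png",np.hstack([a,b]))
E
```

```text
2.95 [0.41549285 0.22977776 0.27981372] [-1.53 -0.9   0.51 -0.12  0.06 -0.14]
```

View pics/rect2.png

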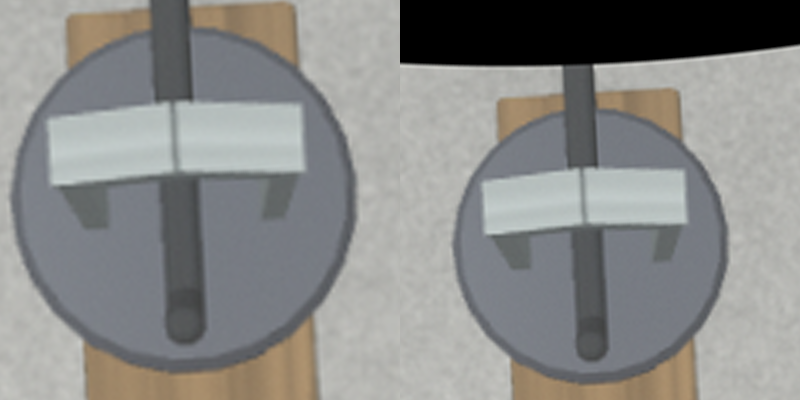

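Rectified lid: the disc centre is about (183,197) in the left half, and the gable is centred about (184,202) in the right half. That puts the lid at roughly (0.5425,0.2415) with its y axis at about 93°, so the gripper is already aligned.

```bash
python3 -c "
from h import *
go([.5425,.2415,.28],np.deg2rad(92.8));go([.5425,.2415,.198],np.deg2rad(92.8))"
```

```text
rot [ 0.001  0.    -0.004] travel [ 3.183 -0.163 -0.004] t 3.0
rot [ 0.001  0.    -0.004] travel [ 3.184 -0.165  2.046] t 3.0
```

Call:
{"method": "send_rows", "body": {
  "rows": [
    {"rot": [0,0,0],"travel": [0.6,-0.05,0],"claw": -1},
    {"rot": [0,0,0],"travel": [1.4,-0.1,0],"claw": -1},
    {"rot": [0,0,0],"travel": [2.2,-0.16,0],"claw": -1},
    {"rot": [0,0,0],"travel": [2.9,-0.16,0],"claw": -1},
    {"rot": [0,0,0],"travel": [3.18,-0.16,0],"claw": -1},
    {"rot": [0,0,0],"travel": [3.18,-0.16,0.2],"claw": -1},
    {"rot": [0,0,0],"travel": [3.18,-0.16,0.7],"claw": -1},
    {"rot": [0,0,0],"travel": [3.18,-0.16,1.2],"claw": -1},
    {"rot": [0,0,0],"travel": [3.18,-0.16,1.7],"claw": -1},
    {"rot": [0,0,0],"travel": [3.18,-0.16,2.05],"claw": -1}
  ]
}}

```text
t: 4.0
eef_pos: [0.5403, 0.2421, 0.1962]
tool_rot: [[0.999, 0.045, -0.002], [0.045, -0.999, -0.001], [-0.002, 0.001, -1.0]]
wrist_force: [0.0, -0.7, -0.5]
gripper_width: 0.0926
grip_force: 0.0
```

Call:
{"method": "send_rows", "body": {
  "rows": [
    {"rot": [0,0,0],"travel": [0,0,0],"claw": -1},
    {"rot": [0,0,0],"travel": [0,0,0],"claw": -0.6},
    {"rot": [0,0,0],"travel": [0,0,0],"claw": 0},
    {"rot": [0,0,0],"travel": [0,0,0],"claw": 0},
    {"rot": [0,0,0],"travel": [0,0,0],"claw": 0.6},
    {"rot": [0,0,0],"travel": [0,0,0],"claw": 0.6},
    {"rot": [0,0,0],"travel": [0,0,0],"claw": 1},
    {"rot": [0,0,0],"travel": [0,0,0],"claw": 1}
  ],
  "force": 35
}}

```text
t: 4.8
eef_pos: [0.5421, 0.2429, 0.1983]
tool_rot: [[0.999, 0.046, 0.0], [0.046, -0.999, -0.0], [0.0, 0.0, -1.0]]
wrist_force: [-0.3, -1.0, 1.9]
gripper_width: 0.0501
grip_force: 35.0
```

Call:
{"method": "send_rows", "body": {
  "rows": [
    {"rot": [0,0,0],"travel": [0,0,-0.2],"claw": 1},
    {"rot": [0,0,0],"travel": [0,0,-0.45],"claw": 1},
    {"rot": [0,0,0],"travel": [0,0,-0.68],"claw": 1},
    {"rot": [0,0,0],"travel": [0,0,-0.68],"claw": 1}
  ],
  "force": 35
}}

```text
t: 5.2
eef_pos: [0.543, 0.2434, 0.2278]
tool_rot: [[0.999, 0.046, 0.003], [0.046, -0.999, 0.001], [0.003, -0.001, -1.0]]
wrist_force: [0.4, -0.5, -1.1]
gripper_width: 0.0504
grip_force: 35.0
```

```bash
python3 - <<'E'
from rect import *
s=sensors.observe();M=camera_model("wrist")
im=read_camera("wrist")[:,:,::-1];cv2.imwrite("pics/w3.png",im)
sc=read_camera("scene")[:,:,::-1]
a=cv2.resize(im,(510,382));b=cv2.resize(sc[130:260,330:420],None,fx=3,fy=3,interpolation=3)
H=np.zeros((392,790,3),np.uint8);H[:382,:510]=a;H[:390,515:785]=b
cv2.imwrite("pics/v3.png",H);print(s["eef_pos"],s["wrist_force"],s["moment"],s["gripper_width"])
E
```

```text
[0.54298533 0.2434127  0.22778959] [ 0.40320651 -0.48600749 -1.12161362] [ 0.02632385 -0.04480319 -0.01428726] 0.05040294273241744
```

View pics/v3.png

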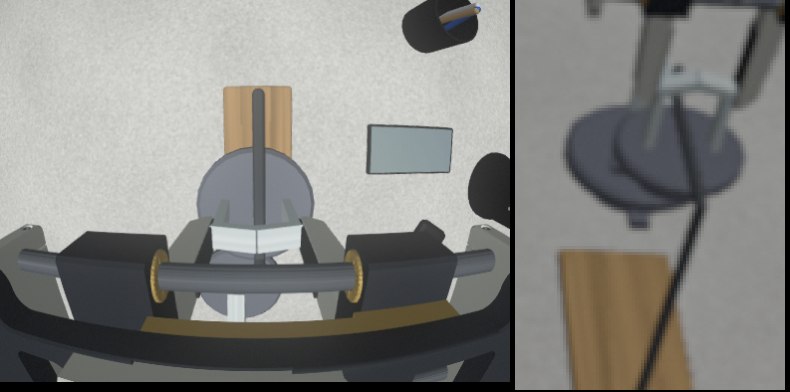

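The lid is gripped by its legs at (255,240), raised about 27 mm and level, with the prong clear inside the loop. Next I draw it out along the prong.

Call:
{"method": "send_rows", "body": {
  "rows": [
    {"rot": [0,0,0],"travel": [-0.2,0,0],"claw": 1},
    {"rot": [0,0,0],"travel": [-0.6,0,0],"claw": 1},
    {"rot": [0,0,0],"travel": [-1.1,0,0],"claw": 1},
    {"rot": [0,0,0],"travel": [-1.6,0,0],"claw": 1},
    {"rot": [0,0,0],"travel": [-2.1,0,0],"claw": 1},
    {"rot": [0,0,0],"travel": [-2.5,0,0],"claw": 1},
    {"rot": [0,0,0],"travel": [-2.6,0,0],"claw": 1},
    {"rot": [0,0,0],"travel": [-2.6,0,-0.2],"claw": 1},
    {"rot": [0,0,0],"travel": [-2.6,0,-0.5],"claw": 1},
    {"rot": [0,0,0],"travel": [-2.6,0,-0.8],"claw": 1}
  ]
}}

```text
t: 6.3
eef_pos: [0.4387, 0.2382, 0.2586]
tool_rot: [[0.999, 0.045, 0.001], [0.045, -0.999, 0.0], [0.001, -0.0, -1.0]]
wrist_force: [0.7, 0.8, -1.5]
gripper_width: 0.0503
grip_force: 35.0
```

```bash
python3 - <<'E'
from h import *
s=sensors.observe();print(s["eef_pos"],s["wrist_force"],s["moment"],s["gripper_width"])
go([.5339,-.1757,.25],np.deg2rad(142.7))
E
```

```text
[0.43867164 0.23819226 0.25856849] [ 0.65820554  0.83350824 -1.51744923] [ 0.06536744  0.03039876 -0.0076659 ] 0.05031968989901089
rot [ 0.    -0.001 -0.874] travel [ 1.908 10.445  0.214] t 6.3
```

Call:
{"method": "send_rows", "body": {
  "rows": [
    {"rot": [0,0,-0.05],"travel": [0.1,0.4,0],"claw": 1},
    {"rot": [0,0,-0.15],"travel": [0.25,1.1,0],"claw": 1},
    {"rot": [0,0,-0.25],"travel": [0.4,1.9,0],"claw": 1},
    {"rot": [0,0,-0.35],"travel": [0.55,2.8,0],"claw": 1},
    {"rot": [0,0,-0.45],"travel": [0.7,3.7,0],"claw": 1},
    {"rot": [0,0,-0.55],"travel": [0.85,4.6,0],"claw": 1},
    {"rot": [0,0,-0.65],"travel": [1.0,5.5,0],"claw": 1},
    {"rot": [0,0,-0.75],"travel": [1.2,6.4,0],"claw": 1},
    {"rot": [0,0,-0.82],"travel": [1.35,7.2,0],"claw": 1},
    {"rot": [0,0,-0.874],"travel": [1.5,8.0,0],"claw": 1}
  ]
}}

```text
t: 7.3
eef_pos: [0.5136, -0.0807, 0.2586]
tool_rot: [[0.604, 0.797, 0.001], [0.797, -0.604, -0.0], [0.001, 0.001, -1.0]]
wrist_force: [0.8, -0.3, -1.2]
gripper_width: 0.0503
grip_force: 35.0
```

```bash
python3 - <<'E'
from h import *
s=sensors.observe();print(s["eef_pos"],s["wrist_force"],s["joints"].round(1))
go([.5339,-.1757,.25],np.deg2rad(142.7))
E
```

```text
[ 0.51356768 -0.08074785  0.25856913] [ 0.78736167 -0.34833577 -1.24171328] [-14.6  -6.   93.9   0.   92.1  22.6]
rot [ 0.001 -0.001  0.002] travel [-1.584  1.839  0.216] t 7.3
```

Call:
{"method": "send_rows", "body": {
  "rows": [
    {"rot": [0,0,0],"travel": [-0.4,0.5,0.1],"claw": 1},
    {"rot": [0,0,0],"travel": [-0.9,1.1,0.2],"claw": 1},
    {"rot": [0,0,0],"travel": [-1.3,1.5,0.2],"claw": 1},
    {"rot": [0,0,0],"travel": [-1.55,1.8,0.2],"claw": 1},
    {"rot": [0,0,0],"travel": [-1.58,1.82,0.2],"claw": 1},
    {"rot": [0,0,0],"travel": [-1.58,1.82,0.2],"claw": 1},
    {"rot": [0,0,0],"travel": [-1.58,1.82,0.2],"claw": 1}
  ]
}}

```text
t: 8.0
eef_pos: [0.5324, -0.1723, 0.2496]
tool_rot: [[0.605, 0.796, 0.0], [0.796, -0.605, 0.0], [0.0, 0.0, -1.0]]
wrist_force: [-0.1, -0.7, -2.0]
gripper_width: 0.0505
grip_force: 35.0
```

```bash
python3 - <<'E'
from rect import *
s=sensors.observe();M=camera_model("wrist");T=s["tool_rot"];p=s["eef_pos"]
im=read_camera("wrist")[:,:,::-1].copy();cv2.imwrite("pics/w4.png",im)
json.dump({**{k:np.array(v).tolist() for k,v in M.items()},"p":p.tolist(),"T":T.tolist()},open("w4.json","w"))
print(p,s["qvel"].round(2),s["wrist_force"]);go([.5339,-.1757,.25],np.deg2rad(142.7))
im2=cv2.resize(im[90:330,110:410],None,fx=2.5,fy=2.5,interpolation=3)
def circ(c,r,z,col):
    a=np.linspace(0,2*np.pi,200);P=np.c_[c[0]+r*np.cos(a),c[1]+r*np.sin(a),np.full(200,z)]
    q=((proj("wrist",P,M)-[110,90])*2.5).astype(np.int32);cv2.polylines(im2,[q],True,col,1)
circ(p,.044,p[2]-.030,(0,0,255));circ(p,.044,p[2]-.040,(0,255,255))
circ([.5339,-.1757],.054,.13,(0,255,0))
cv2.imwrite("pics/v4.png",im2)
E
```

```text
[ 0.53240865 -0.17225072  0.24958118] [ 0.4  -0.31  0.36 -0.16  0.01 -0.03] [-0.11138058 -0.6725626  -1.95999729]
rot [ 0.    -0.     0.001] travel [-0.049  0.085 -0.011] t 8.05
```

View pics/v4.png

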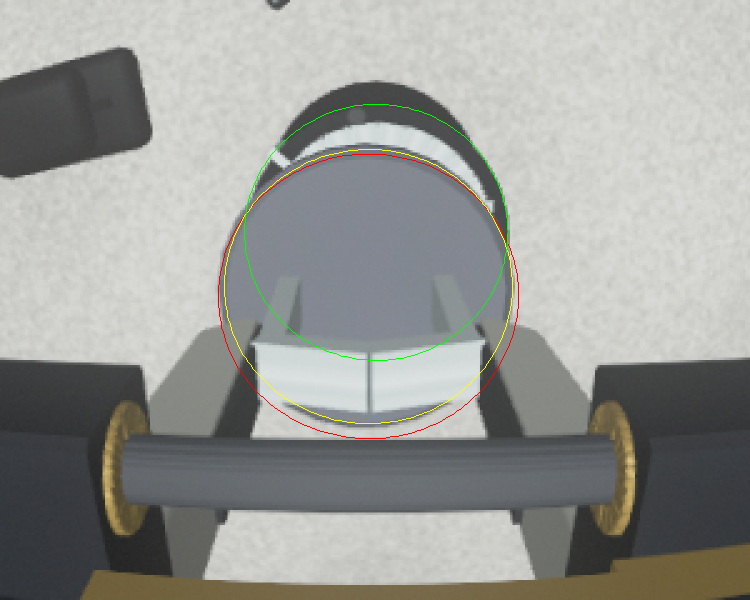

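The overlay shows the lid disc spanning about (222–510, 145–425), within about 2 mm of the place predicted under the TCP. The grinder rim circle fits. I lower it to just above the rim first.

```bash
python3 -c "
from h import *
s=sensors.observe();print(s['eef_pos'],s['wrist_force'],s['moment']);go([.5327,-.177,.194],np.deg2rad(142.7))"
```

```text
[ 0.53239352 -0.17209313  0.24957567] [ 0.29219192  0.56225332 -0.80625458] [-0.0044174  -0.0331753   0.01631441]
rot [ 0.    -0.     0.001] travel [-0.094  0.08   1.389] t 8.05
```

Call:
{"method": "send_rows", "body": {
  "rows": [
    {"rot": [0,0,0],"travel": [-0.09,0.08,0.3],"claw": 1},
    {"rot": [0,0,0],"travel": [-0.09,0.08,0.7],"claw": 1},
    {"rot": [0,0,0],"travel": [-0.09,0.08,1.1],"claw": 1},
    {"rot": [0,0,0],"travel": [-0.09,0.08,1.35],"claw": 1},
    {"rot": [0,0,0],"travel": [-0.09,0.08,1.39],"claw": 1},
    {"rot": [0,0,0],"travel": [-0.09,0.08,1.39],"claw": 1}
  ]
}}

```text
t: 8.65
eef_pos: [0.5322, -0.1777, 0.1929]
tool_rot: [[0.606, 0.795, -0.001], [0.795, -0.606, 0.001], [-0.0, -0.001, -1.0]]
wrist_force: [-0.5, 0.1, -1.3]
gripper_width: 0.0503
grip_force: 35.0
```

```bash
python3 - <<'E'
from rect import *
s=sensors.observe();M=camera_model("wrist");T=s["tool_rot"];p=s["eef_pos"]
im=read_camera("wrist")[:,:,::-1].copy();t=read_camera("top")[:,:,::-1];sc=read_camera("scene")[:,:,::-1]
print(p,s["wrist_force"],s["moment"]);go([.5327,-.177,.168],np.deg2rad(142.7))
a=cv2.resize(im[100:270,150:370],None,fx=2.2,fy=2.2,interpolation=3)
b=cv2.resize(sc[145:245,145:230],None,fx=3.6,fy=3.6,interpolation=3)
H=np.zeros((380,800,3),np.uint8);H[:a.shape[0],:a.shape[1]]=a;H[:b.shape[0],490:490+b.shape[1]]=b
cv2.imwrite("pics/v5.png",H)
E
```

```text
[ 0.53221713 -0.17767874  0.19291492] [-0.48172391  0.14147766 -1.25541188] [-0.0330933  -0.04113695 -0.07439106]
rot [ 0.001 -0.     0.   ] travel [ 0.016 -0.026  0.664] t 8.8
```

View pics/v5.png

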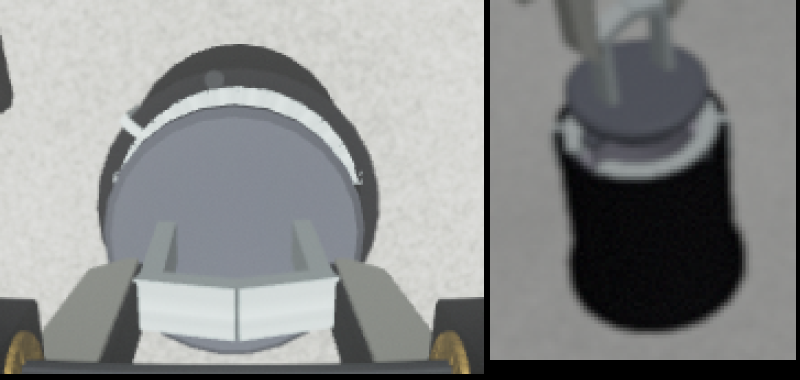

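The lid hovers over the mouth. The visible lip arc ends at (117,178) and (360,180), symmetric about the handle, so the lugs are over the slots. I go down in small checked steps.

Call:
{"method": "send_rows", "body": {
  "rows": [
    {"rot": [0,0,0],"travel": [0,0,0.1],"claw": 1},
    {"rot": [0,0,0],"travel": [0,0,0.2],"claw": 1},
    {"rot": [0,0,0],"travel": [0,0,0.27],"claw": 1},
    {"rot": [0,0,0],"travel": [0,0,0.27],"claw": 1}
  ]
}}

```text
t: 9.2
eef_pos: [0.5322, -0.1777, 0.182]
tool_rot: [[0.606, 0.795, -0.001], [0.795, -0.606, 0.0], [-0.0, -0.001, -1.0]]
wrist_force: [0.6, 0.5, -2.0]
gripper_width: 0.0504
grip_force: 35.0
```

Call:
{"method": "send_rows", "body": {
  "rows": [
    {"rot": [0,0,0],"travel": [0,0,0.06],"claw": 1},
    {"rot": [0,0,0],"travel": [0,0,0.12],"claw": 1},
    {"rot": [0,0,0],"travel": [0,0,0.18],"claw": 1},
    {"rot": [0,0,0],"travel": [0,0,0.18],"claw": 1}
  ]
}}

```text
t: 9.6
eef_pos: [0.5323, -0.1778, 0.1751]
tool_rot: [[0.606, 0.795, -0.001], [0.795, -0.606, 0.0], [-0.0, -0.001, -1.0]]
wrist_force: [-0.3, -0.8, -1.2]
gripper_width: 0.0504
grip_force: 35.0
```

Call:
{"method": "send_rows", "body": {
  "rows": [
    {"rot": [0,0,0],"travel": [0,0,0.05],"claw": 1},
    {"rot": [0,0,0],"travel": [0,0,0.1],"claw": 1},
    {"rot": [0,0,0],"travel": [0,0,0.1],"claw": 1}
  ]
}}

```text
t: 9.9
eef_pos: [0.5324, -0.1778, 0.1712]
tool_rot: [[0.606, 0.795, -0.0], [0.795, -0.606, 0.0], [-0.0, -0.001, -1.0]]
wrist_force: [0.0, 0.6, -1.4]
gripper_width: 0.0505
grip_force: 35.0
```

Call:
{"method": "send_rows", "body": {
  "rows": [
    {"rot": [0,0,0],"travel": [0,0,0.02],"claw": 1},
    {"rot": [0,0,0],"travel": [0,0,0.04],"claw": 1},
    {"rot": [0,0,0],"travel": [0,0,0.04],"claw": 1}
  ]
}}

```text
t: 10.2
eef_pos: [0.5327, -0.1779, 0.1706]
tool_rot: [[0.606, 0.796, 0.0], [0.796, -0.606, -0.0], [0.0, 0.0, -1.0]]
wrist_force: [-2.6, 1.3, 3.0]
gripper_width: 0.0501
grip_force: 35.0
```

The lid seated with light contact at TCP z 0.1706, so its origin is at about 0.1306. Now I twist it clockwise, which is + about tool z, by 0.70 rad in two stages.

Call:
{"method": "send_rows", "body": {
  "rows": [
    {"rot": [0,0,0],"travel": [0,0,0],"claw": 1},
    {"rot": [0,0,0.05],"travel": [0,0,0],"claw": 1},
    {"rot": [0,0,0.1],"travel": [0,0,0],"claw": 1},
    {"rot": [0,0,0.15],"travel": [0,0,0],"claw": 1},
    {"rot": [0,0,0.2],"travel": [0,0,0],"claw": 1},
    {"rot": [0,0,0.25],"travel": [0,0,0],"claw": 1},
    {"rot": [0,0,0.3],"travel": [0,0,0],"claw": 1},
    {"rot": [0,0,0.35],"travel": [0,0,0],"claw": 1},
    {"rot": [0,0,0.35],"travel": [0,0,0],"claw": 1}
  ],
  "force": 45
}}

```text
t: 11.1
eef_pos: [0.5331, -0.178, 0.1705]
tool_rot: [[0.842, 0.539, 0.001], [0.539, -0.842, -0.0], [0.001, 0.001, -1.0]]
wrist_force: [-0.5, 1.1, 3.1]
gripper_width: 0.0498
grip_force: 45.0
```

```bash
python3 -c "
from h import *
s=sensors.observe();print(s['eef_pos'],s['wrist_force'],s['moment']);go([.5327,-.1779,.1705],np.deg2rad(102.6))"
```

```text
[ 0.53307439 -0.17797806  0.17050971] [-0.54837729  1.12686235  3.08526313] [ 0.02569061 -0.01619714  0.06811584]
rot [ 0.001 -0.001  0.349] travel [-0.007 -0.007  0.   ] t 11.1
```

Call:
{"method": "send_rows", "body": {
  "rows": [
    {"rot": [0,0,0.05],"travel": [0,0,0],"claw": 1},
    {"rot": [0,0,0.1],"travel": [0,0,0],"claw": 1},
    {"rot": [0,0,0.15],"travel": [0,0,0],"claw": 1},
    {"rot": [0,0,0.2],"travel": [0,0,0],"claw": 1},
    {"rot": [0,0,0.25],"travel": [0,0,0],"claw": 1},
    {"rot": [0,0,0.3],"travel": [0,0,0],"claw": 1},
    {"rot": [0,0,0.33],"travel": [0,0,0],"claw": 1},
    {"rot": [0,0,0.35],"travel": [0,0,0],"claw": 1},
    {"rot": [0,0,0.35],"travel": [0,0,0],"claw": 1},
    {"rot": [0,0,0.35],"travel": [0,0,0],"claw": 1}
  ]
}}

```text
t: 12.1
eef_pos: [0.5329, -0.1778, 0.1705]
tool_rot: [[0.976, 0.219, 0.001], [0.219, -0.976, 0.0], [0.001, 0.0, -1.0]]
wrist_force: [-0.3, 3.5, 5.5]
gripper_width: 0.0502
grip_force: 45.0
```

```bash
python3 - <<'E'
from h import *
s=sensors.observe();im=read_camera("wrist")[:,:,::-1];sc=read_camera("scene")[:,:,::-1]
print(s['eef_pos'],s['wrist_force'],s['moment'],s['qvel'].round(2));go([.5327,-.1779,.1705],np.deg2rad(102.6))
a=cv2.resize(im[90:270,150:370],None,fx=2.2,fy=2.2,interpolation=3)
b=cv2.resize(sc[145:245,145:230],None,fx=3.6,fy=3.6,interpolation=3)
H=np.zeros((400,800,3),np.uint8);H[:a.shape[0],:a.shape[1]]=a;H[:b.shape[0],490:490+b.shape[1]]=b
cv2.imwrite("pics/v6.png",H)
E
```

```text
[ 0.53294038 -0.17775873  0.1705068 ] [-0.311465    3.45325251  5.52279685] [ 0.51066712 -0.00741486  0.31942564] [-0.01 -0.04 -0.01 -0.07 -0.01 -0.04]
rot [ 0.    -0.001  0.001] travel [-0.007  0.002  0.   ] t 12.2
```

View pics/v6.png

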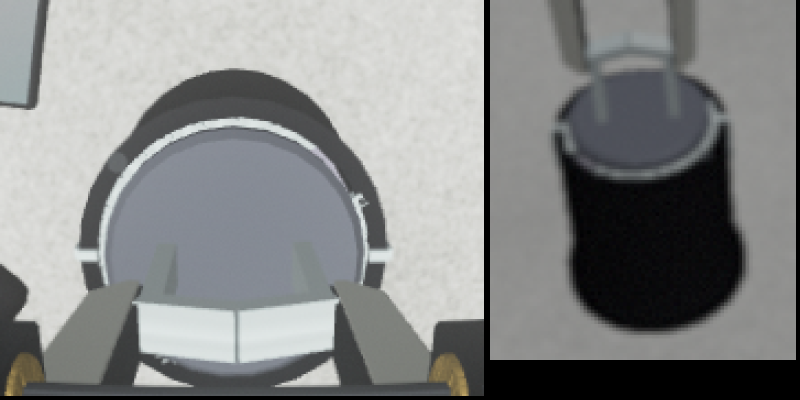

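The final view shows the disc flush inside the lip ring. The ribs at (90,256) and (375,256) are level with the handle's line, the arm is at rest, and the grip is 45 N. I hand it in.

```bash
python3 -c "
from rig import *
print(ticket.finish_job())"
```

```text
the job is handed in; nothing more can be done
None
```

I handed the job in with the small lid off the hook, sitting flush in the grinder, twisted clockwise to line up with the half-way ribs and still gripped at 45 N. This is judged from the last camera view and arm readings, since the verdict was not returned.

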